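# Fit the blade unit of a food processor past its ball catch and close the bowl

### The job

Get the food processor ready to use: slide the blade unit over the spindle in the bowl, let its foot drop between the wings of the drive by turning it (the drive may stand at any angle), and press it down past the sprung balls until it clicks and is fully home; let go of it, then put the lid flat on the bowl. Feel your way and do not force anything: stop pressing as soon as it is home. Leave the other things on the worktop where they are.

Things in the scene. Friction and masses are not known exactly. Their poses are not given: they have to be found in the camera images.
- processor: Small food processor, fixed: round white motor base 160 mm across, 70 mm tall; locked on it a clear round bowl with a grey rim band, 134 mm wide inside, wall 3 mm, floor at 78 mm, rim at 150 mm above the worktop. A grey loop handle stands 39 mm out of the bowl along the body's +x, 86 to 144 mm up. In the middle of the bowl stands the drive with its spindle. Origin: centre of the underside; z up.
- seat (a point): Point on the spindle's axis on top of the drive's steel disc (42 mm across), 82 mm above the worktop: the blade unit's origin comes here when home. On the disc stand three steel wings 120 degrees apart, 13 mm tall, 7.5 mm wide, 13.5 to 19.5 mm from the axis. The drive turns stiffly (0.07 N m) and was left at any angle, which is not measured: this point's axes are the processor's.
- spindle_tip (a point): Tip of the drive's upright round steel spindle, on its axis, 51 mm above the seat. The spindle is 16 mm thick; its top 9 mm are a cone, 6 mm thick at the tip.
- balls (a point): Point on the spindle's axis, 18.7 mm above the seat, level with the two sprung steel balls that stand 3 mm out of either side of the spindle. They catch the lip in the blade unit's bore (see blade_lip).
- rim (a point): Centre of the bowl's mouth, level with the rim; axes as the processor's. With the lid fully on, the lid's origin lies 8 mm below this point. Mind the wall cabinet over the back of the worktop: its doors and handles begin 0.55 m ahead of the robot's base and 0.47 m up.
- blade_unit: Blade unit, about 0.12 kg, standing upright on the worktop at first: grey plastic sleeve 92 mm tall, 40 mm across at the foot, with two curved steel blades 2 mm thick that reach 56 mm from the axis at 18 and 33 mm height. Its bore (19.6 mm wide, 60 mm deep, closed at the top) opens at the foot. Origin: centre of the underside; z up along the sleeve.
- blade_grip (a point): Point on the blade unit's axis 80 mm above its underside, in the middle of the round ribbed grip, 27 mm across, that reaches from 66 to 92 mm height.
- blade_teeth (a point): Centre of the blade unit's underside: a crown of six teeth 60 degrees apart (one along +x), 4.5 mm wide, 14 mm tall, 14 to 20 mm from the axis. The wings fit between them with 5 degrees of play either way. If teeth meet wings, the unit stands 13 mm above home until it is turned, by up to 60 degrees, and drops between them; turned while pressed, it drags the drive along.
- blade_lip (a point): Point on the axis 14 mm above the blade unit's underside: lower edge of an inner lip 19 mm wide, 2 mm thick, with a groove above it. About 8 mm above home it meets the sprung balls, takes roughly 6 to 12 N to pass them, clicks over about 3 mm above home and is then held down with the teeth on the disc, a hard stop. More than 35 N is too much.
- lid: Lid, about 0.11 kg, lying on the worktop the right way up at first: clear round plate 144 mm across, 3 mm thick, its underside 8 mm above the origin, with a plug ring below it (124 mm outside, 8 mm tall) that drops into the bowl, and a grey turret in the middle. Origin: centre of the plug ring's underside; z up.
- lid_turret (a point): Point on the lid's axis 33 mm above its origin, in the round grey turret to hold it by: 46 mm across, from 11 to 39 mm above the origin; hollow, 39 mm wide inside up to 35.5 mm, so that it covers the top of a blade unit that is home and stands on one that is not.
- teaspoon: Bystander: steel teaspoon, 132 x 26 x 9 mm, lying flat. Origin: centre of the underside.
- salt_shaker: Bystander: glass salt shaker with a grey cap, 44 mm across, 90 mm tall. Origin: centre of the underside.
- spice_jar: Bystander: spice jar with a red cap, 47 mm across, 97 mm tall. Origin: centre of the underside.
- tuna_tin: Bystander: flat round tin, 86 mm across, 40 mm tall. Origin: centre of the underside.
- butter_pack: Bystander: wrapped block of butter, 73 x 102 x 37 mm. Origin: centre of the underside.
- yoghurt_pot: Bystander: white pot with a foil top, 72 mm across, 71 mm tall. Origin: centre of the underside.
- lemon: Bystander: lemon, 83 x 58 x 58 mm. Origin: centre of the underside.

How it is judged:
By the outcome, as a careful person would: the job done as asked, in the order asked, and still so for the second after the job is handed in, with the robot touching nothing.
It also fails if it takes over 72 s, if anything falls off the work surface, if the arm or the gripper's body presses on something with over 40 N, if the wrist force passes 120 N, or if a joint passes its speed limit or range.

### The arm

A 6-joint arm with a two-finger parallel gripper is mounted at the origin on a cart in front of the work surface, level with it; the furniture and walls round the work are solid. World frame = base frame: x ahead of the robot, y to its left, z up, the work surface at z = 0. Lengths are in m, angles in rad, forces in N, time in s.
With the tool pointing down it reaches from about 0.3 to 0.775 m from the base axis. Payload 14.6 kg.
Tool frame: the origin (TCP) lies at the centre of the arm's flange, where the gripper is bolted on; the fingertips stand 199 mm ahead of it and the grasp point (between the pads) lies 180 mm ahead of it; z points along the fingers, y is the line along which they close (so a half turn about z gives the same grasp; the last joint's range is limited). The gripper opens to 94 mm and grips with 3 to 60 N. Pads are 16 mm wide; open, the fingers measure 119 mm over their backs; the gripper's body (75 mm by 177 mm) begins 78 mm behind the grasp point.
Start: joints at [1.165, 0.3, 1.521, -0, 1.321, -0.067], TCP at [0.183, 0.519, 0.405] pointing down, gripper open.
Joint ranges: [-3.03, 3.03], [-0.79, 2.21], [0.23, 2.52], [-1.04, 4.18], [0, 3.07], [-2.55, 2.55]. Speed limits (rad/s): [2.22, 2.22, 2.57, 3.14, 3.14, 3.14].

### API

Orientations are given as [roll, pitch, yaw] about the fixed x, y, z axes, in that order (R = Rz(yaw) Ry(pitch) Rx(roll)).
In Python, from station import ctrl gives the robot as it stands. The module is installed in compiled form; this text tells all that it offers.
- The arm moves only by the tool servo_tool, never from a script. Its argument "motion" is a list of rows, each a list of 5 numbers: the closure, from 0 (fully open) to 1 (shut), then the shift along the world's x, y, z in cm, then the turn about the world's z in degrees. A call has 1 to 20 rows; each row is the pose to reach, as a shift and turn from the pose commanded when the call began; what a row does not reach only later rows make up. A row lasts 1/8 s, in which the tool goes at most 62.5 mm and 10.7 degrees, less where a joint would pass 70% of its speed; a pose out of reach is approached as far as the arm can. A call with a gripper value outside its range is refused whole. The fingers move at their own pace and stop on an object; "squeeze" is the grip in N (left out, the last holds). Time passes only in rows, so rows that repeat a pose let the fingers close. It gives the time, the measured TCP pose, the force, the opening and the grip force at its end, in the units of the state.
- ctrl.get_obs(): the state, without advancing time (a new reading comes with each control period).
- ctrl.camera(name): name is "scene" or "side" or "wrist"; returns a dict with "image" (420x560x3 uint8, red, green, blue), "fx", "fy", "cx", "cy" (pixels), "camera_from_world" (4x4, takes a point from world to camera coordinates); the wrist camera has in their place "hand_eye" (4x4, takes a point from camera to tool coordinates, whose origin is the TCP and whose axes are the flange's). Camera axes: x right, y up, looking along -z (the intrinsics and any distortion apply to the point x, -y, -z); pixel columns grow to the right and rows downward; lengths in m; the calibration is good to about 2 mm. A picture is of the moment at which its call begins: read the wrist's pose just before it. There is no depth.
- ctrl.hand_in(): hands the job in; it is judged then, once.
The state is a dict: "time_s": time; "qpos": joint angles; "joint_vel": joint speeds; "tau": joint torques, N m; "ee_pos": TCP position; "eef_rot": TCP orientation; "force": force on the tool from outside, world axes, zero at the start; "moment": the same for the moment, N m; "grip_width": finger opening in m; "grip_force": force on a finger pad.
Only numpy, scipy, OpenCV 4.12 (cv2) and the standard library are available. Lean on these libraries where they do the work, as an engineer would, in place of code of your own. Each camera call takes 0.05 s, during which the arm holds its last target. There are 200 camera calls.

## Working session

There is one attempt and no reset: what is moved stays moved. The work goes in short steps, Python scripts to look and compute and a tool call to move; the robot and the scene stay as the last step left them, time stands still between calls to the robot, and variables do not carry over. Pictures are saved under pics/ and viewed, at most 10 in all, crops included, and the job is handed in when it is done.

Besides the shell and the picture viewer there is one more tool, called after "Call:" as name(argument=value, ...), one argument or row to a line, values as JSON. servo_tool: Moves the arm, as the interface text tells. Its arguments: {"type":"object","properties":{"motion":{"type":"array","items":{"type":"array","items":{"type":"number"}}},"squeeze":{"type":"number"}},"required":["motion"]}

```bash
mkdir -p pics
cat > h.py <<'E'
import numpy as np, cv2
from station import ctrl
from scipy.spatial.transform import Rotation as R
def snap(n,f):
    o=ctrl.get_obs(); c=ctrl.camera(n); cv2.imwrite('pics/'+f,c['image'][:,:,::-1]); 
    if 'camera_from_world' in c: T=np.linalg.inv(np.array(c['camera_from_world']))
    else:
        W=np.eye(4); W[:3,:3]=R.from_euler('xyz',o['eef_rot']).as_matrix(); W[:3,3]=o['ee_pos']; T=W@np.array(c['hand_eye'])
    np.savez('pics/'+f+'.npz',T=T,K=[c['fx'],c['fy'],c['cx'],c['cy']]); return c,o
def ray(f,u,v):
    d=np.load('pics/'+f+'.npz'); fx,fy,cx,cy=d['K']; T=d['T']
    return T[:3,3],T[:3,:3]@np.array([(u-cx)/fx,-(v-cy)/fy,-1])
def at(f,u,v,z):
    o,d=ray(f,u,v); return o+d*(z-o[2])/d[2]
def px(f,p):
    d=np.load('pics/'+f+'.npz'); fx,fy,cx,cy=d['K']; q=np.linalg.inv(d['T'])@np.append(p,1)
    return cx+fx*q[0]/-q[2], cy-fy*q[1]/-q[2]
E
python3 - <<'E'
from h import *
for n in ['scene','side','wrist']:
    c,o=snap(n,n+'0.png'); print(n,{k:v for k,v in c.items() if k not in('image',)})
print(o)
a=[cv2.imread(f'pics/{n}0.png') for n in ['scene','side','wrist']]
E
```

```text
scene {'fx': 507.96365363920495, 'fy': 507.96365363920495, 'cx': 287.8181526494716, 'cy': 208.2784323756725, 'camera_from_world': array([[ 0.71622523, -0.69772774, -0.01405074, -0.40036355],
       [ 0.41864879,  0.41346481,  0.80856666, -0.30998445],
       [-0.5583499 , -0.58499816,  0.5882368 , -1.05273062],
       [ 0.        ,  0.        ,  0.        ,  1.        ]])}
side {'fx': 497.7367886594082, 'fy': 497.7367886594082, 'cx': 280.75029600062953, 'cy': 214.78712901572106, 'camera_from_world': array([[-0.98175402, -0.18988088, -0.01021268,  0.54975774],
       [ 0.12189212, -0.66963101,  0.73262311, -0.14015951],
       [-0.14594985,  0.71801084,  0.68055792, -1.19239673],
       [ 0.        ,  0.        ,  0.        ,  1.        ]])}
wrist {'fx': 311.58057443519306, 'fy': 311.58057443519306, 'cx': 278.1906901273877, 'cy': 209.20431384430535, 'hand_eye': array([[-1.18385033e-03,  9.71583906e-01,  2.36692444e-01,
         6.92465074e-02],
       [ 9.99999201e-01,  1.04513861e-03,  7.11512067e-04,
         4.93830365e-04],
       [ 4.43917260e-04,  2.36693097e-01, -9.71584366e-01,
         1.97825783e-02],
       [ 0.00000000e+00,  0.00000000e+00,  0.00000000e+00,
         1.00000000e+00]])}
{'time_s': 0.1, 'qpos': array([ 1.16538382e+00,  3.00423487e-01,  1.52150865e+00,  2.38193152e-05,
        1.32069935e+00, -6.66154022e-02]), 'joint_vel': array([-0.00040354, -0.00170573, -0.00156662,  0.00012708, -0.00049723,
        0.00116407]), 'tau': array([ 2.96052705e-03, -5.32644296e+01, -3.53281903e+01,  7.09686172e-02,
        2.35509127e-02, -7.56759050e-05]), 'ee_pos': array([0.1827933 , 0.5187089 , 0.40414298]), 'eef_rot': array([-3.14055767e+00, -9.21717188e-05,  2.80278959e+00]), 'force': array([ 0.51824519, -0.43328647, -0.27842411]), 'moment': array([ 0.01876575, -0.03768096, -0.00288309]), 'grip_force': 0.0, 'grip_width': 0.09385737649082783}
```

View pics/scene0.png

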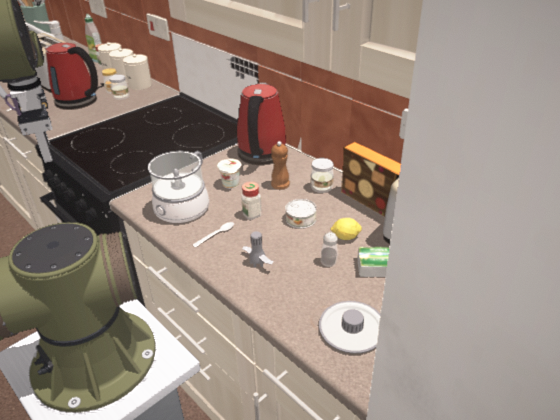

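View pics/side0.png

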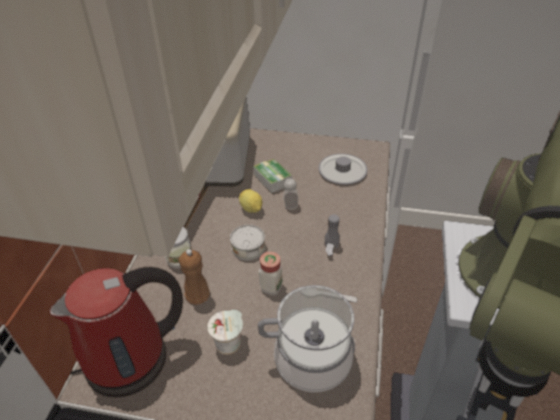

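Scene shows the processor at about (180,190) with spindle tip (179,171), blade unit top (256,236) and lid turret top (352,315). In the side view these sit at (315,323), (334,219) and (343,160).

```bash
python3 - <<'E'
from h import *
def tri(a,b):
    A=np.zeros((3,3));B=np.zeros(3)
    for f,(u,v) in zip(('scene0.png','side0.png'),(a,b)):
        o,d=ray(f,u,v); d=d/np.linalg.norm(d); M=np.eye(3)-np.outer(d,d); A+=M;B+=M@o
    return np.linalg.solve(A,B)
for n,a,b,z in (('tip',(179,171),(315,323),.133),('blade',(256,236),(334,219),.092),('lid',(352,315),(343,160),.039)):
    print(n,tri(a,b).round(3),at('scene0.png',*a,z).round(3),at('side0.png',*b,z).round(3))
E
python3 -c "
import cv2
a=cv2.imread('pics/scene0.png');b=cv2.imread('pics/side0.png')
import numpy as np
x=cv2.resize(a[140:290,130:330],(800,600),interpolation=cv2.INTER_CUBIC)
cv2.imwrite('pics/c1.png',x)"
```

```text
tip [0.437 0.31  0.124] [0.435 0.296 0.133] [0.431 0.319 0.133]
blade [ 0.432 -0.021  0.087] [ 0.429 -0.026  0.092] [ 0.431 -0.015  0.092]
lid [ 0.436 -0.323  0.042] [ 0.438 -0.322  0.039] [ 0.436 -0.328  0.039]
```

View pics/c1.png

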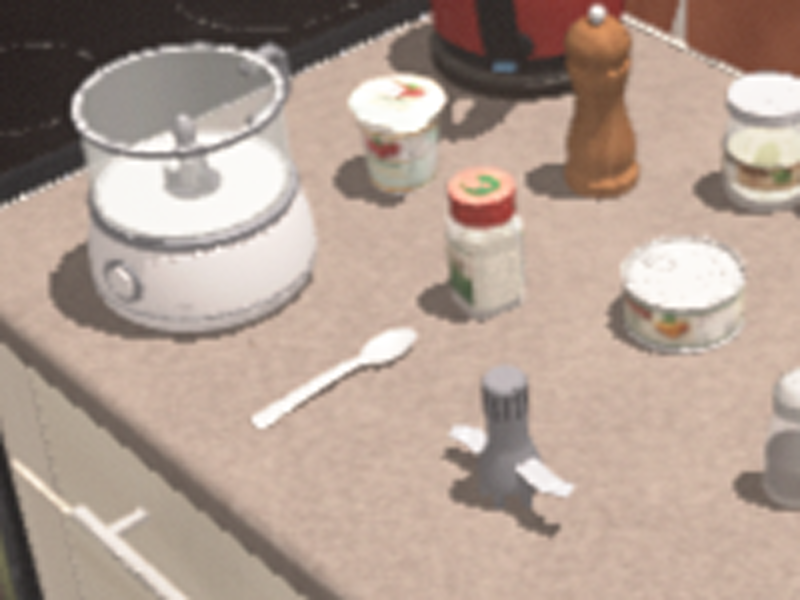

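The crop puts the spindle tip at scene pixel (176,169.5) and the grip top at (256,234). I'll look at the bowl from above first.

Call:
servo_tool(
  motion=[
    [0,25,-21.5,0,0],
    [0,25,-21.5,0,0],
    [0,25,-21.5,0,0],
    [0,25,-21.5,0,0],
    [0,25,-21.5,0,0],
    [0,25,-21.5,0,0],
    [0,25,-21.5,0,0],
    [0,25,-21.5,0,0],
  ],
  squeeze=20,
)

```text
time_s: 1.15
ee_pos: [0.4319, 0.3047, 0.4046]
eef_rot: [-3.141, -0.0, 2.804]
force: [0.4, -0.6, -0.0]
grip_width: 0.094
grip_force: 0.0
```

Run:
```python
from h import *
c,o=snap('wrist','w1.png'); print(o['ee_pos'],o['eef_rot'],o['qpos'],o['time_s'],o['joint_vel'])
```

```text
[0.43190001 0.30466894 0.40457231] [-3.14148089e+00 -3.55535117e-04  2.80407260e+00] [ 5.45021618e-01  2.52239995e-01  1.58187712e+00  2.10861138e-04
  1.30778769e+00 -6.88309527e-01] 1.15 [ 0.0096623  -0.00272196 -0.00032894 -0.00171827 -0.00038904 -0.00422632]
```

View pics/w1.png

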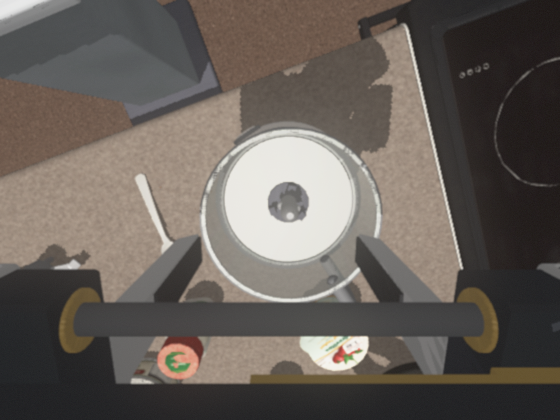

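The wrist view looks down into the bowl: rim spans columns 203–381, rows 130–299, and the disc is around (288,203).

Run:
```python
from h import *
f='w1.png'
for p in ((203,213),(381,213),(292,299),(290,130)): print(at(f,*p,.15).round(4))
print('disc',at(f,288,203,.082).round(4),'tip',at(f,290,216,.133).round(4))
print('scene tip',at('scene0.png',175.75,169.5,.133).round(4))
a=cv2.imread('pics/w1.png'); cv2.imwrite('pics/c2.png',cv2.resize(a[170:240,250:330],(800,700)[:1]+(600,) if 0 else (686,600),interpolation=cv2.INTER_CUBIC))
```

```text
[0.404  0.2528 0.15  ]
[0.45   0.3834 0.15  ]
[0.4971 0.2942 0.15  ]
[0.3673 0.3369 0.15  ]
disc [0.4334 0.3148 0.082 ] tip [0.4332 0.315  0.133 ]
scene tip [0.4327 0.3095 0.133 ]
```

View pics/c2.png

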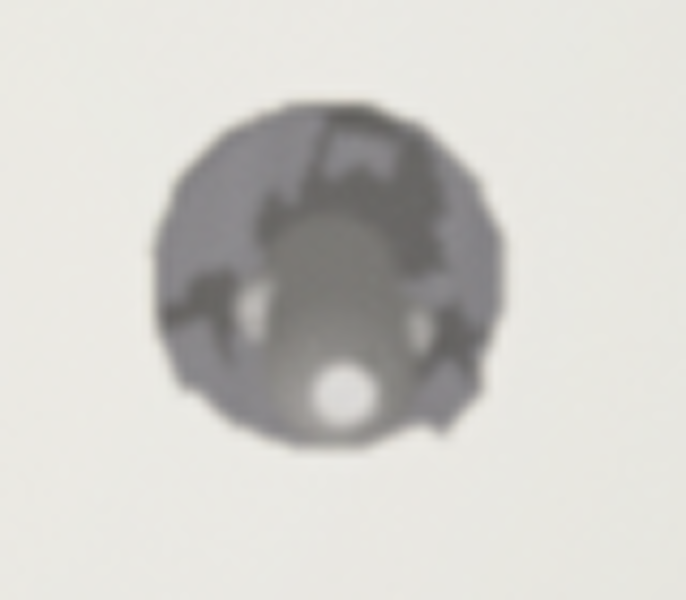

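Crop: disc centred at (288.5,202), tip (290,216), wings at about (292.2,188), (302.5,216.6) and (272,211).

Run:
```python
from h import *
f='w1.png'
for p in ((292.2,188.1),(302.5,216.6),(272,211)):
    q=at(f,*p,.095); d=q[:2]-[.4333,.315]; print(q.round(4),np.hypot(*d).round(4),np.degrees(np.arctan2(d[1],d[0])).round(1)%120)
# predicted wing pixels for various angles
for a in range(0,120,15):
    print(a,[np.round(px(f,[.4333+.0165*np.cos(t),.315+.0165*np.sin(t),.095])) for t in np.radians([a,a+120,a+240])])
```

```text
[0.4182 0.3237 0.095 ] 0.0174 29.900000000000006
[0.4478 0.3241 0.095 ] 0.0172 32.1
[0.4329 0.2983 0.095 ] 0.0167 28.5
0 [array([294., 221.]), array([300., 193.]), array([272., 203.])]
15 [array([298., 220.]), array([296., 190.]), array([271., 207.])]
30 [array([302., 217.]), array([292., 189.]), array([272., 211.])]
45 [array([304., 213.]), array([287., 189.]), array([274., 215.])]
60 [array([306., 209.]), array([283., 190.]), array([277., 218.])]
75 [array([306., 205.]), array([279., 192.]), array([281., 221.])]
90 [array([305., 200.]), array([275., 195.]), array([285., 222.])]
105 [array([303., 196.]), array([273., 198.]), array([290., 222.])]
```

Call:
servo_tool(
  motion=[
    [0,0,-32,0,0],
    [0,0,-32,0,0],
    [0,0,-32,0,0],
    [0,0,-32,0,0],
    [0,0,-32,0,0],
    [0,0,-32,0,0],
    [0,0,-32,0,0],
    [0,0,-32,0,0],
  ],
)

```text
time_s: 2.2
ee_pos: [0.4328, -0.0147, 0.4047]
eef_rot: [3.141, -0.0, 2.805]
force: [0.4, 1.1, -0.0]
grip_width: 0.0939
grip_force: 0.0
```

Run:
```python
from h import *
c,o=snap('wrist','w2.png'); print(o['ee_pos'],o['eef_rot'],o['qpos'],o['time_s'],o['joint_vel'])
```

```text
[ 0.43283203 -0.01472016  0.40465591] [ 3.14142028e+00 -3.97758733e-05  2.80508738e+00] [-1.18636544e-01  3.57746821e-02  1.82953734e+00  1.84859972e-04
  1.27628222e+00 -1.35298125e+00] 2.2 [ 9.11119849e-05  1.37670985e-03 -5.57549223e-04 -9.67731515e-04
 -9.69649555e-04 -6.55108209e-03]
```

View pics/w2.png

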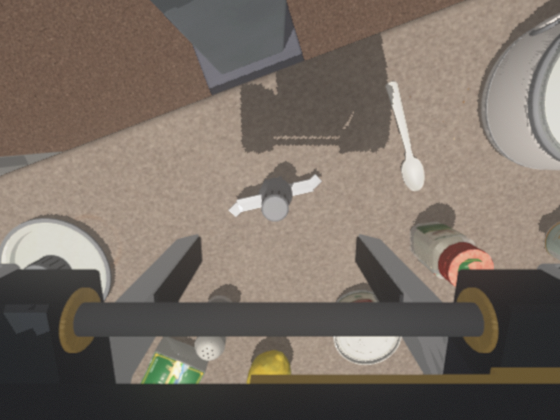

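Blade unit's top is at (275,207), blade tips at (235,211) and (318,180). The salt shaker (208,345) and spice jar (466,262) are some way off. The bowl wings measure 30° mod 60.

Run:
```python
from h import *
f='w2.png'
top=at(f,275,207,.092); print('top',top)
for p in ((235,211),(318,180)):
  for z in (.018,.033):
    q=at(f,*p,z); d=q[:2]-top[:2]; print(z,q.round(4),np.hypot(*d).round(4),np.degrees(np.arctan2(d[1],d[0])).round(1))
print('salt',at(f,208,345,.09),'jar',at(f,466,262,.097))
print('lid',at('scene0.png',352,315,.039))
```

```text
top [ 0.43182789 -0.01727536  0.092     ]
0.018 [ 0.4367 -0.0713  0.018 ] 0.0542 -84.9
0.033 [ 0.4338 -0.068   0.033 ] 0.0508 -87.7
0.018 [0.4339 0.0352 0.018 ] 0.0525 87.7
0.033 [0.4312 0.0341 0.033 ] 0.0514 90.7
salt [ 0.55375312 -0.13789645  0.09      ] jar [0.54630656 0.14319236 0.097     ]
lid [ 0.43788267 -0.32177567  0.039     ]
```

Call:
servo_tool(
  motion=[
    [0,-0.1,-0.3,-6,0],
    [0,-0.1,-0.3,-12,0],
    [0,-0.1,-0.3,-14.3,0],
    [0,-0.1,-0.3,-14.3,0],
    [1,-0.1,-0.3,-14.3,0],
    [1,-0.1,-0.3,-14.3,0],
    [1,-0.1,-0.3,-14.3,0],
    [1,-0.1,-0.3,-14.3,0],
    [1,-0.1,-0.3,-14.3,0],
    [1,-0.1,-0.3,-14.3,0],
    [1,-0.1,-0.3,-14.3,0],
    [1,-0.1,-0.3,-14.3,0],
  ],
  squeeze=40,
)

```text
time_s: 3.75
ee_pos: [0.4318, -0.0193, 0.2616]
eef_rot: [-3.142, -0.0, 2.803]
force: [-0.6, -0.0, -1.4]
grip_width: 0.0267
grip_force: 40.0
```

Call:
servo_tool(
  motion=[
    [1,0,0,6,0],
    [1,0,0,12,0],
    [1,0,6,17.5,-10],
    [1,0.1,12,17.5,-20],
    [1,0.1,18,17.5,-30],
    [1,0.1,24,17.5,-30],
    [1,0.1,30,17.5,-30],
    [1,0.1,33.4,17.5,-30],
    [1,0.1,33.4,17.5,-30],
    [1,0.1,33.4,17.5,-30],
    [1,0.1,33.4,17.5,-30],
  ],
)

```text
time_s: 5.12
ee_pos: [0.433, 0.3137, 0.4368]
eef_rot: [3.142, 0.0, 2.278]
force: [0.2, -0.1, -1.2]
grip_width: 0.0262
grip_force: 40.0
```

Run:
```python
from h import *
c,o=snap('wrist','w3.png'); print(o['ee_pos'],o['eef_rot'],o['force'],o['qpos'],o['time_s'])
snap('scene','s3.png'); snap('side','d3.png')
a=cv2.imread('pics/w3.png'); s=cv2.imread('pics/s3.png')[110:235,110:250]; d=cv2.imread('pics/d3.png')[220:370,240:400]
im=np.zeros((600,800,3),np.uint8); im[:300,:400]=cv2.resize(a,(400,300)); im[:300,400:736]=cv2.resize(s,(336,300)); im[300:,:320]=cv2.resize(d,(320,300))
im[300:,320:]=cv2.resize(a[130:310,150:438],(480,300)); cv2.imwrite('pics/m3.png',im)
```

```text
[0.43301311 0.31367088 0.43679034] [3.14152669e+00 1.18160409e-04 2.27780871e+00] [ 0.22243154 -0.10532066 -1.16394049] [ 5.58418476e-01  2.42195657e-01  1.51886825e+00 -1.09062706e-04
  1.38044602e+00 -1.48573284e-01] 5.125
```

View pics/m3.png

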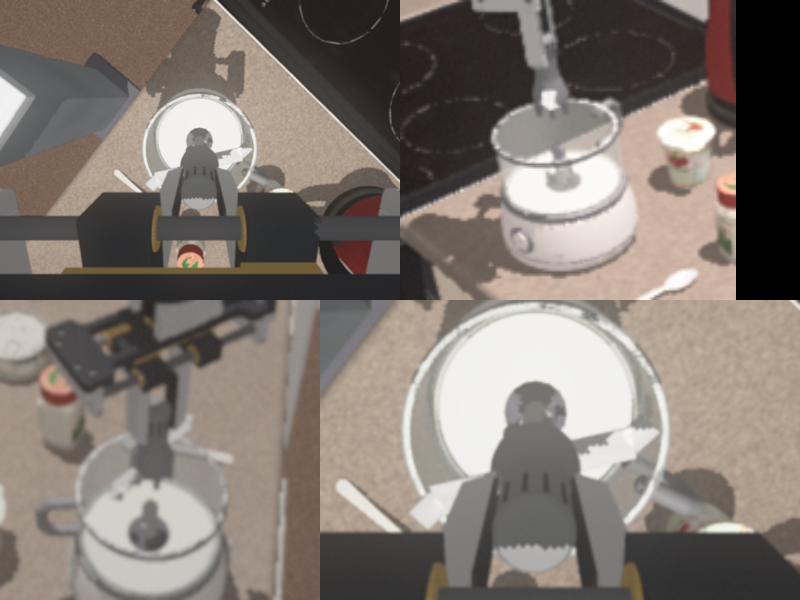

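Blade unit is held upright over the bowl, with the spindle roughly below it. Lowering it over the cone.

Call:
servo_tool(
  motion=[
    [1,0,0,-2,0],
    [1,0,0,-3.5,0],
    [1,0,0,-4.2,0],
    [1,0,0,-4.6,0],
    [1,0,0,-5,0],
    [1,0,0,-5,0],
  ],
)

```text
time_s: 6.02
ee_pos: [0.4328, 0.3147, 0.3866]
eef_rot: [-3.142, -0.0, 2.279]
force: [0.2, -1.2, -1.4]
grip_width: 0.0263
grip_force: 40.0
```

Call:
servo_tool(
  motion=[
    [1,0,0,-0.5,0],
    [1,0,0,-1,0],
    [1,0,0,-1.5,0],
    [1,0,0,-2,0],
    [1,0,0,-2,0],
  ],
)

```text
time_s: 6.65
ee_pos: [0.4328, 0.3147, 0.3662]
eef_rot: [-3.141, -0.0, 2.279]
force: [0.1, -0.0, -0.7]
grip_width: 0.0264
grip_force: 40.0
```

Call:
servo_tool(
  motion=[
    [1,0,0,-0.4,0],
    [1,0,0,-0.8,0],
    [1,0,0,-1.0,0],
    [1,0,0,-1.0,0],
  ],
)

```text
time_s: 7.15
ee_pos: [0.4328, 0.3147, 0.3565]
eef_rot: [-3.141, -0.0, 2.279]
force: [0.4, 0.6, -1.9]
grip_width: 0.0262
grip_force: 40.0
```

Call:
servo_tool(
  motion=[
    [1,0,0,-0.1,0],
    [1,0,0,-0.2,0],
    [1,0,0,-0.2,0],
  ],
)

```text
time_s: 7.52
ee_pos: [0.4328, 0.3148, 0.3546]
eef_rot: [3.141, -0.0, 2.279]
force: [0.1, 0.5, -0.2]
grip_width: 0.0265
grip_force: 40.0
```

Call:
servo_tool(
  motion=[
    [1,0,0,-0.1,0],
    [1,0,0,-0.2,0],
    [1,0,0,-0.2,0],
  ],
)

```text
time_s: 7.9
ee_pos: [0.4327, 0.3147, 0.3525]
eef_rot: [-3.141, -0.0, 2.279]
force: [-1.5, 0.7, -0.8]
grip_width: 0.0262
grip_force: 40.0
```

Call:
servo_tool(
  motion=[
    [1,0,0,-0.1,0],
    [1,0,0,-0.2,0],
    [1,0,0,-0.2,0],
  ],
)

```text
time_s: 8.28
ee_pos: [0.4328, 0.3148, 0.3506]
eef_rot: [-3.141, -0.0, 2.279]
force: [-1.0, 1.5, 0.8]
grip_width: 0.0264
grip_force: 40.0
```

It dropped between the wings. Now pressing over the balls in small steps.

Call:
servo_tool(
  motion=[
    [1,0,0,-0.1,0],
    [1,0,0,-0.15,0],
    [1,0,0,-0.15,0],
  ],
)

```text
time_s: 8.65
ee_pos: [0.4328, 0.3147, 0.3495]
eef_rot: [3.141, 0.0, 2.279]
force: [-2.8, -0.2, 6.1]
grip_width: 0.026
grip_force: 40.0
```

Call:
servo_tool(
  motion=[
    [1,0,0,-0.1,0],
    [1,0,0,-0.15,0],
    [1,0,0,-0.15,0],
  ],
)

```text
time_s: 9.02
ee_pos: [0.4328, 0.3147, 0.3477]
eef_rot: [3.141, -0.0, 2.279]
force: [-1.9, 0.4, 2.3]
grip_width: 0.0262
grip_force: 40.0
```

Call:
servo_tool(
  motion=[
    [1,0,0,-0.1,0],
    [1,0,0,-0.15,0],
    [1,0,0,-0.15,0],
  ],
)

```text
time_s: 9.4
ee_pos: [0.4327, 0.3147, 0.3457]
eef_rot: [-3.141, -0.0, 2.279]
force: [-0.5, 1.1, -3.7]
grip_width: 0.0263
grip_force: 40.0
```

Call:
servo_tool(
  motion=[
    [1,0,0,-0.1,0],
    [1,0,0,-0.15,0],
    [1,0,0,-0.15,0],
  ],
)

```text
time_s: 9.78
ee_pos: [0.4328, 0.3147, 0.3444]
eef_rot: [-3.141, -0.0, 2.279]
force: [-1.8, 0.7, -4.0]
grip_width: 0.0266
grip_force: 40.0
```

Call:
servo_tool(
  motion=[
    [1,0,0,-0.05,0],
    [1,0,0,-0.1,0],
    [1,0,0,-0.1,0],
  ],
)

```text
time_s: 10.15
ee_pos: [0.4328, 0.3147, 0.3438]
eef_rot: [3.141, 0.0, 2.279]
force: [-1.5, 0.6, -0.5]
grip_width: 0.0266
grip_force: 40.0
```

Call:
servo_tool(
  motion=[
    [1,0,0,-0.05,0],
    [1,0,0,-0.05,0],
  ],
)

```text
time_s: 10.4
ee_pos: [0.4328, 0.3148, 0.3435]
eef_rot: [3.141, 0.0, 2.279]
force: [-2.4, 0.8, 5.3]
grip_width: 0.0261
grip_force: 40.0
```

Hard stop felt at exactly home height (0.3435 vs 0.3436 expected). Release, retreat, and look.

Call:
servo_tool(
  motion=[
    [0.4,0,0,0,0],
    [0.4,0,0,0,0],
    [0.4,0,0,0,0],
    [0.4,0,0,0,0],
    [0.4,0,0,3,0],
    [0.4,0,0,7,0],
    [0,0,-6,8,0],
    [0,0,-12,8,0],
    [0,0.3,-18,7,0],
    [0,0.5,-24,6,0],
    [0,0.5,-30,6,0],
    [0,0.5,-36,6,0],
    [0,0.5,-42,6,0],
    [0,0.5,-48,6,0],
    [0,0.5,-54,6,0],
    [0,0.5,-60,6,0],
    [0,0.5,-63.7,6,0],
    [0,0.5,-63.7,6,0],
    [0,0.5,-63.7,6,0],
  ],
)

```text
time_s: 12.78
ee_pos: [0.4378, -0.3218, 0.403]
eef_rot: [3.142, -0.0, 2.279]
force: [-0.3, -0.2, 0.8]
grip_width: 0.094
grip_force: 0.0
```

Run:
```python
from h import *
c,o=snap('wrist','w4.png'); print(o['ee_pos'],o['eef_rot'],o['force'],o['qpos'],o['time_s'])
snap('scene','s4.png'); snap('side','d4.png')
a=cv2.imread('pics/w4.png'); s=cv2.imread('pics/s4.png')[140:230,130:230]; d=cv2.imread('pics/d4.png')[270:390,260:372]
im=np.zeros((600,800,3),np.uint8); im[:300,:333]=cv2.resize(s,(333,300)); im[:300,400:680]=cv2.resize(d,(280,300))
im[300:,:400]=cv2.resize(a,(400,300)); cv2.imwrite('pics/m4.png',im)
```

```text
[ 0.43781369 -0.32181474  0.40298938] [ 3.14156531e+00 -4.32227582e-04  2.27921494e+00] [-0.26715479 -0.20898     0.78439022] [-7.01285704e-01  2.86534228e-01  1.54215776e+00  9.96027528e-05
  1.31332292e+00 -1.40972969e+00] 12.775
```

View pics/m4.png

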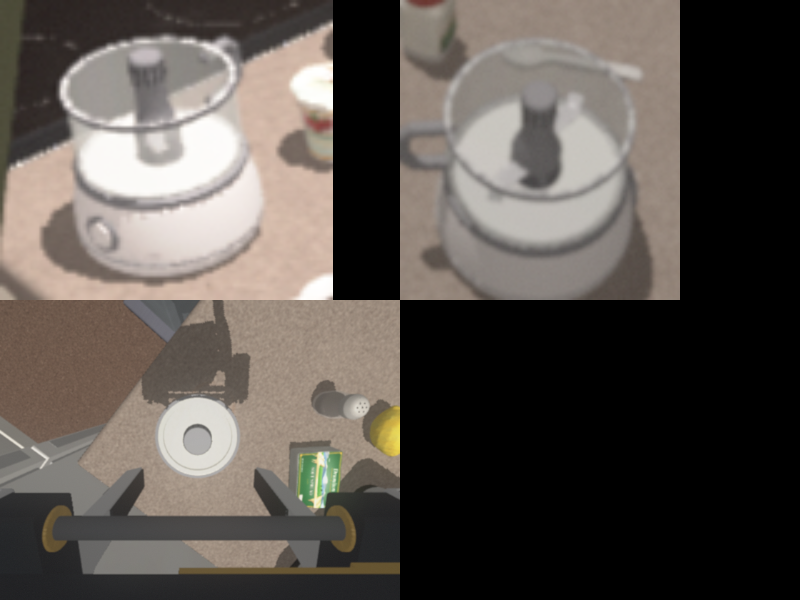

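Blade unit stands upright in the bowl, top at scene ≈(174.4,155.6), side ≈(315.2,308). Lid turret in the wrist picture is at about (276,194), plate columns 220–335.

Run:
```python
from h import *
A=np.zeros((3,3));B=np.zeros(3)
for f,u,v in (('s4.png',174.4,155.6),('d4.png',315.2,308)):
    o,d=ray(f,u,v); d/=np.linalg.norm(d); M=np.eye(3)-np.outer(d,d); A+=M;B+=M@o
print('blade top',np.linalg.solve(A,B).round(4),'expect z .174')
a=cv2.cvtColor(cv2.imread('pics/w4.png'),cv2.COLOR_BGR2HSV)
m=((a[:,:,1]<45)&(a[:,:,2]>120)).astype(np.uint8); m[:115]=0;m[260:]=0;m[:,:190]=0;m[:,360:]=0
n,l,s,c=cv2.connectedComponentsWithStats(m); i=1+s[1:,4].argmax(); print(s[i],c[i])
cs,_=cv2.findContours((l==i).astype(np.uint8),0,1); (u,v),ax,_=cv2.fitEllipse(cs[0]); print(u,v,ax)
print('plate',at('w4.png',u,v,.011),'turret',at('w4.png',276,193.5,.039))
```

```text
blade top [0.4352 0.313  0.1733] expect z .174
[  215   136   125   122 11139] [276.28709938 192.16383876]
276.5813903808594 192.1833953857422 (117.96096801757812, 122.2541275024414)
plate [ 0.43609933 -0.32324837  0.011     ] turret [ 0.43331448 -0.32073882  0.039     ]
```

Blade unit top at z=0.173: home. Now grasp the lid.

Call:
servo_tool(
  motion=[
    [0,-0.3,0,-6,0],
    [0,-0.3,0,-12,0],
    [0,-0.3,0,-17,0],
    [0,-0.3,0,-18.9,0],
    [0,-0.3,0,-18.9,0],
    [1,-0.3,0,-18.9,0],
    [1,-0.3,0,-18.9,0],
    [1,-0.3,0,-18.9,0],
    [1,-0.3,0,-18.9,0],
    [1,-0.3,0,-18.9,0],
    [1,-0.3,0,-18.9,0],
    [1,-0.3,0,-18.9,0],
  ],
  squeeze=20,
)

```text
time_s: 14.42
ee_pos: [0.4348, -0.3223, 0.2142]
eef_rot: [-3.142, 0.0, 2.279]
force: [-0.5, -0.9, 1.6]
grip_width: 0.0465
grip_force: 20.0
```

Call:
servo_tool(
  motion=[
    [1,0,0,5,0],
    [1,0,0,10,0],
    [1,0,0,16,0],
    [1,0,5,20,0],
    [1,0,10,21.6,0],
    [1,-0.1,16,21.6,0],
    [1,-0.2,22,21.6,0],
    [1,-0.2,28,21.6,0],
    [1,-0.2,34,21.6,0],
    [1,-0.2,40,21.6,0],
    [1,-0.2,46,21.6,0],
    [1,-0.2,52,21.6,0],
    [1,-0.2,57,21.6,0],
    [1,-0.2,61,21.6,0],
    [1,-0.2,63.7,21.6,0],
    [1,-0.2,63.7,21.6,0],
    [1,-0.2,63.7,21.6,0],
  ],
)

```text
time_s: 16.55
ee_pos: [0.4328, 0.3142, 0.4299]
eef_rot: [-3.141, 0.0, 2.279]
force: [0.3, -0.9, -1.7]
grip_width: 0.0466
grip_force: 20.0
```

Call:
servo_tool(
  motion=[
    [1,0,0,-2,0],
    [1,0,0,-3.5,0],
    [1,0,0,-4.5,0],
    [1,0,0,-5.5,0],
    [1,0,0,-6,0],
    [1,0,0,-6.2,0],
    [1,0,0,-6.2,0],
  ],
)

```text
time_s: 17.42
ee_pos: [0.4328, 0.3148, 0.3683]
eef_rot: [3.141, 0.0, 2.279]
force: [-0.7, 0.2, -1.4]
grip_width: 0.0465
grip_force: 20.0
```

Lid bottom is at 0.154, just above the rim, with no contact. Continue gently.

Call:
servo_tool(
  motion=[
    [1,0,0,-0.3,0],
    [1,0,0,-0.6,0],
    [1,0,0,-0.8,0],
    [1,0,0,-0.8,0],
  ],
)

```text
time_s: 17.92
ee_pos: [0.4328, 0.3147, 0.36]
eef_rot: [-3.141, -0.0, 2.279]
force: [-0.1, -0.4, -1.2]
grip_width: 0.0465
grip_force: 20.0
```

Call:
servo_tool(
  motion=[
    [1,0,0,-0.15,0],
    [1,0,0,-0.3,0],
    [1,0,0,-0.3,0],
  ],
)

```text
time_s: 18.3
ee_pos: [0.4328, 0.3147, 0.3571]
eef_rot: [-3.141, -0.0, 2.279]
force: [-0.1, -0.0, -0.8]
grip_width: 0.0465
grip_force: 20.0
```

Call:
servo_tool(
  motion=[
    [1,0,0,-0.05,0],
    [1,0,0,-0.1,0],
    [1,0,0,-0.1,0],
  ],
)

```text
time_s: 18.68
ee_pos: [0.4328, 0.3147, 0.3562]
eef_rot: [3.141, -0.0, 2.279]
force: [-0.4, 0.4, -0.2]
grip_width: 0.0464
grip_force: 20.0
```

Resting at the expected height (0.3562). Release and retreat.

Call:
servo_tool(
  motion=[
    [0.2,0,0,0,0],
    [0.2,0,0,0,0],
    [0.2,0,0,0,0],
    [0.2,0,0,0,0],
    [0.2,0,0,2,0],
    [0.2,0,0,5,0],
    [0.2,0,-5,7,0],
    [0.2,0,-11,7,0],
    [0.2,0,-17,7,0],
    [0.2,0,-20,7,0],
    [0.2,0,-20,7,0],
    [0.2,0,-20,7,0],
  ],
)

```text
time_s: 20.18
ee_pos: [0.4328, 0.1152, 0.4262]
eef_rot: [3.141, -0.0, 2.279]
force: [0.3, -0.2, -0.2]
grip_width: 0.0749
grip_force: 0.0
```

Run:
```python
from h import *
snap('scene','s5.png'); snap('side','d5.png')
s=cv2.imread('pics/s5.png'); d=cv2.imread('pics/d5.png')[260:400,220:400]
im=np.zeros((600,800,3),np.uint8); im[:300,:400]=cv2.resize(s[130:235,120:260],(400,300),interpolation=2); im[:300,400:786]=cv2.resize(d,(386,300),interpolation=2)
im[300:,:400]=cv2.resize(s,(400,300)); cv2.imwrite('pics/m5.png',im)
```

```text
(no output)
```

View pics/m5.png

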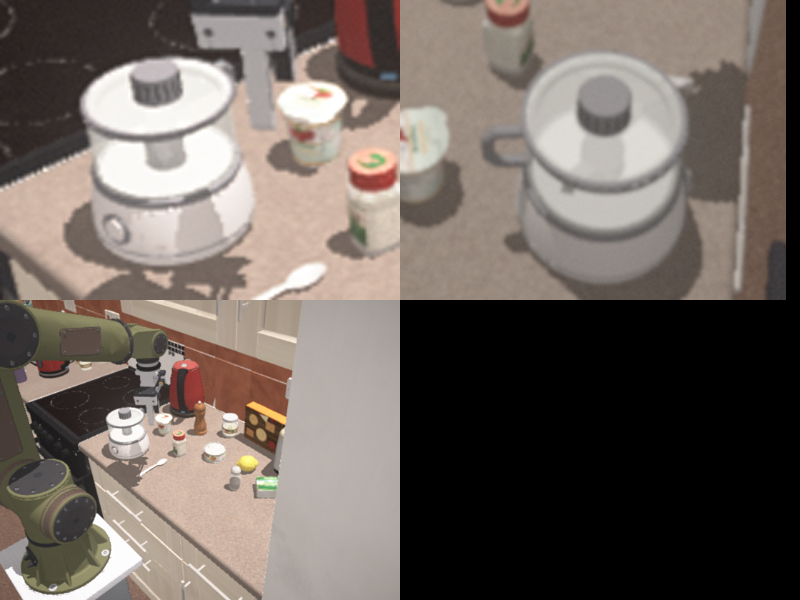

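The lid lies flat on the bowl (turret centred in both views), the bystanders are where they were, and the gripper is clear.

```bash
python3 -c "
from station import ctrl
print(ctrl.hand_in())"
```

```text
the job is handed in; nothing more can be done
None
```

The blade unit clicked down fully home, with a peak reading of about 6 N, the lid is flat on the bowl with the gripper clear, and the job was handed in at about 20 s.

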